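Return three bench parts to their own trays

TASK

The three parts on the bench are each in a wrong tray. Put the wire cup brush in the round dish, the pipe flange in the square tray and the vice jaw in the long tray, parking one of them on the empty rubber mat on the way. Set each down gently, flat and upright in the middle of its tray, the jaw lying lengthwise in the long tray; leave the grinder, hammer and wrench alone.

Things in the scene. Friction and masses are not known exactly. Their poses are not given: they have to be found in the camera images.
- flange: Pipe flange, loose, about 0.35 kg: a dark steel plate 60 x 60 mm, 8 mm thick, with an upright bright steel pipe stub in its middle, 34 mm in diameter above a small weld bead (42 mm wide at the plate, 5 mm high); the top of the pipe is 50 mm above the underside. The pipe's mouth is only a black disc and cannot be entered: grip the stub from outside. Origin: centre of the underside; z runs up the pipe. At the start it stands in the long tray.
- brush: Wire cup brush for the grinder, loose, about 0.25 kg, standing bristles down: brass-coloured bristles and dark cup 62 mm in diameter and 28 mm high, and on top a bright upright cylindrical hub 22 mm in diameter that reaches from 28 mm to 56 mm above the underside; grip it by the hub. Origin: centre of the underside; z runs up the hub. At the start it stands in the square tray.
- jaw: Vice jaw cover, loose, about 0.15 kg: an aluminium L-section 95 mm long (its x) and 38 mm wide (its y), 40 mm high. The flat foot is 6 mm thick; the upright wall is 10 mm thick, runs the whole length and stands along the foot's -y edge, its middle plane at y = -14 mm, its top 40 mm above the underside; grip it across this wall. Origin: centre of the 95 x 38 mm underside; z up. At the start it stands in the round dish.
- round_dish: Round dark steel dish, fixed, home of the brush: outer diameter 128 mm, inner 120 mm, rim 12 mm above the bench, inner floor 4 mm above the bench. Origin: centre of its underside, on the bench.
- square_tray: Square dark wooden tray, fixed, home of the flange: outside 108 x 108 mm, inside 100 x 100 mm, rim 12 mm above the bench, inner floor 4 mm above the bench. Origin: centre of its underside, on the bench; x and y along its sides.
- long_tray: Long grey painted tray, fixed, home of the jaw: outside 158 mm (its x) by 100 mm (its y), inside 150 x 92 mm, rim 12 mm above the bench, inner floor 4 mm above the bench. Origin: centre of its underside, on the bench. The jaw's length must lie along this tray's x, either way round.
- mat: Square black rubber mat, fixed, 120 x 120 mm and 4 mm thick, empty at the start: the parking place. Origin: centre of its underside, on the bench.
- grinder: Angle grinder with green body lying on the bench beyond the trays, loose, 1.9 kg, about 355 mm long (its y), 72 mm high, with a flat disc 116 mm across on top of its head. Bystander: do not move it. Origin: on the bench under its middle.
- hammer: Hammer lying on the bench at the robot's right, loose. Bystander: do not move it. Origin: on its underside; its handle points along its -x.
- wrench: Spanner lying on the bench beyond the trays at the right, loose. Bystander: do not move it. Origin: on its underside; it lies along its x.
Not all that is in view belongs to the job. What is shaped like the round_dish but orange is not meant.

How it is judged:
On the way:
1. one of the three parts stands on the rubber mat, within 40 mm of its middle, released (((horizontal distance between flange and mat below 0.04 m and z of flange in the frame of mat between 0 and 0.009 m and angle between flange's own z axis and vertical below 0.12 rad and linear speed of flange below 0.02 m/s and contact force between the fingers and flange below 0.05 N) or (horizontal distance between brush and mat below 0.04 m and z of brush in the frame of mat between 0 and 0.009 m and angle between brush's own z axis and vertical below 0.12 rad and linear speed of brush below 0.02 m/s and contact force between the fingers and brush below 0.05 N) or (horizontal distance between jaw and mat below 0.04 m and z of jaw in the frame of mat between 0 and 0.009 m and angle between jaw's own z axis and vertical below 0.12 rad and linear speed of jaw below 0.02 m/s and contact force between the fingers and jaw below 0.05 N))), for 0.2 s.
At the end, for the whole second after the job is handed in: Brush in the round dish, flange in the square tray, jaw in the long tray: each within 15 mm of its tray's middle, flat on its floor (underside under 9 mm above the bench, tilt under 0.12 rad), at rest; jaw's length within 0.25 rad of the tray's length (horizontal distance between flange and square_tray below 0.015 m and z of flange in the frame of square_tray between 0 and 0.009 m and angle between each of flange, brush, jaw's own z axis and vertical below 0.12 rad and linear speed of each of flange, brush, jaw below 0.02 m/s and horizontal distance between brush and round_dish below 0.015 m and z of brush in the frame of round_dish between 0 and 0.009 m and horizontal distance between jaw and long_tray below 0.015 m and z of jaw in the frame of long_tray between 0 and 0.009 m and angle between the x axis of jaw and the x axis of long_tray, either way round below 0.25 rad); the robot touches nothing.
It fails at once if grinder, hammer or wrench moved by more than 20 mm (distance of any of grinder, hammer, wrench from where it was at the start of the episode above 0.02 m).
It fails at once if a part dropped or knocked: it moves faster than 0.7 m/s (a fall of about 25 mm) while the fingers do not hold it ((linear speed of flange above 0.7 m/s and contact force between the fingers and flange below 0.05 N) or (linear speed of brush above 0.7 m/s and contact force between the fingers and brush below 0.05 N) or (linear speed of jaw above 0.7 m/s and contact force between the fingers and jaw below 0.05 N)).
It also fails if it takes over 115 s, if anything falls off the work surface, if the arm or the gripper's body presses on something with over 40 N, if the wrist force passes 120 N, or if a joint passes its speed limit or range.

ROBOT

A 7-joint arm with a two-finger parallel gripper is mounted at the origin on the work surface. World frame = base frame: x ahead of the robot, y to its left, z up, the work surface at z = 0. Lengths are in m, angles in rad, forces in N, time in s.
With the tool pointing down it reaches from about 0.425 to 0.925 m from the base axis. Payload 6.8 kg.
Tool frame: the origin (TCP) lies on the centre line of the jaws, within the pads' length; the fingertips stand bot.tip_reach ahead of it and the grasp point (between the pads) lies 3 mm ahead of it (bot.tip_reach is the distance from the TCP to the fingertips, in m); z points along the fingers, y is the line along which they close (so a half turn about z gives the same grasp; the last joint's range is limited). The gripper opens to 85 mm and grips with 20 to 120 N. Pads are 22 mm wide; open, the fingers measure 114 mm over their backs; the gripper's body (76 mm by 85 mm) begins 54 mm behind the grasp point. The pads swing forward as they close: fully open they stand 13 mm farther back than shut.
Start: joints at [-1.358, 0.477, 0.022, 1.555, -0.011, 1.109, -0.083], TCP at [0.213, 0.641, 0.253] pointing down, gripper open.
Joint ranges: [-2.96, 2.96], [-0.34, 2.1], [-1.41, 1.46], [0.24, 2.44], [-1.37, 4.51], [0.17, 1.92], [-2.96, 2.96]. Speed limits (rad/s): [2.39, 2.39, 3.14, 3.14, 3.14, 3.14, 3.14].

INTERFACE

Orientations are given as a unit quaternion [w, x, y, z].
In Python, from station import bot gives the robot as it stands.
- The arm moves only by the tool jog_arm, never from a script. Its argument "deltas" is a list of rows, each a list of 7 numbers: the shift along the world's x, y, z in m, then the turn, a rotation vector about the world's x, y, z in rad, then the opening, from 0 (shut) to 1 (fully open). In form: [[x, y, z, rx, ry, rz, grip], ...]. A call has 1 to 10 rows; each row shifts and turns the commanded pose from where the row before left it; what a row does not reach is not made up. A row lasts 1/10 s, in which the tool goes at most 50 mm and 8.59 degrees, less where a joint would pass 70% of its speed; a pose out of reach is approached as far as the arm can. A call with a gripper value outside its range is refused whole. The fingers move at their own pace and stop on an object; "newtons" is the grip in N (left out, the last holds). Time passes only in rows, so rows that do not move let the fingers close. It gives the time, the measured TCP pose, the force, the opening and the grip force at its end, in the units of the state.
- bot.get_obs(): the state, without advancing time (a new reading comes with each control period).
- bot.read_camera(name): name is "scene" or "top"; returns a dict with "img" (480x640x3 uint8, red, green, blue), "K" (3x3 intrinsics, pixels), "dist_coeffs" ([k1, k2, p1, p2, k3] as OpenCV has them; the pictures are not rectified), "eye" and "attitude" of the camera in the world. Camera axes: x right, y down, z forward; pixel columns grow to the right and rows downward; lengths in m; the calibration is good to about 2 mm. A picture is of the moment at which its call begins. There is no depth.
- bot.hand_in(): hands the job in; it is judged then, once.
The state is a dict: "t": time; "q": joint angles; "joint_vel": joint speeds; "joint_torque": joint torques, N m; "eef_pos": TCP position; "tool_rot": TCP orientation; "contact_force": force on the tool from outside, world axes, zero at the start; "torque": the same for the moment, N m; "gripper_width": opening from 0.0 (shut) to 1.0 (fully open); "grasp_force": force on a finger pad.
Only numpy, scipy, OpenCV 4.12 (cv2) and the standard library are available. Lean on these libraries where they do the work, as an engineer would, in place of code of your own. Each camera call takes 0.05 s, during which the arm holds its last target. There are 200 camera calls.

## Working session

There is one attempt and no reset: what is moved stays moved. The work goes in short steps, Python scripts to look and compute and a tool call to move; the robot and the scene stay as the last step left them, time stands still between calls to the robot, and variables do not carry over. Pictures are saved under pics/ and viewed, at most 14 in all, crops included, and the job is handed in when it is done.

Besides the shell and the picture viewer there is one more tool, called after "Call:" as name(argument=value, ...), one argument or row to a line, values as JSON. jog_arm: Moves the arm, as the interface text tells. Its arguments: {"type":"object","properties":{"deltas":{"type":"array"},"newtons":{"type":"number"}},"required":["deltas"]}

```bash
mkdir -p pics; ls; python3 - <<'E'
from station import bot
import cv2
o=bot.get_obs(); print(o, bot.tip_reach)
for n in ("scene","top"):
    c=bot.read_camera(n); cv2.imwrite(f"pics/{n}0.png",c["img"][...,::-1]); print(n,c["K"],c["dist_coeffs"],c["eye"],c["attitude"])
E
```

```text
pics
{'t': 0.0, 'q': array([-1.35807712,  0.47776514,  0.0223166 ,  1.55644612, -0.01150307,
        1.10928985, -0.08314162]), 'joint_vel': array([-0.00010293, -0.00079587,  0.0001842 , -0.00107072,  0.00077036,
       -0.00201358, -0.00125984]), 'joint_torque': array([ 1.28365540e-03, -5.96434271e+01,  1.60813518e+00, -2.81192458e+01,
        1.24344896e-02,  9.02071421e-03, -2.46746197e-05]), 'eef_pos': array([0.21268148, 0.6400423 , 0.25235092]), 'tool_rot': array([-8.37085678e-05,  1.59722888e-01,  9.87161490e-01, -8.86422517e-04]), 'contact_force': array([ 0.14460144, -0.57406154, -0.65884337]), 'torque': array([-2.02099911e-05, -3.81026083e-02,  6.24531669e-02]), 'grasp_force': 0.0, 'gripper_width': 0.996160842238806} 0.022
scene [[504.05444855   0.         320.87915645]
 [  0.         504.05444855 244.46426401]
 [  0.           0.           1.        ]] [0.00813645 0.         0.         0.         0.        ] [ 1.54133035 -0.56438832  1.04081403] [-0.34319781  0.79264789  0.45764464 -0.21091698]
top [[565.99891692   0.         311.09793919]
 [  0.         565.99891692 227.20417166]
 [  0.           0.           1.        ]] [-0.01678029  0.          0.          0.          0.        ] [ 0.33411504 -0.07487418  1.5524296 ] [-0.06264858  0.7128423  -0.69574705  0.06218571]
```

View pics/scene0.png

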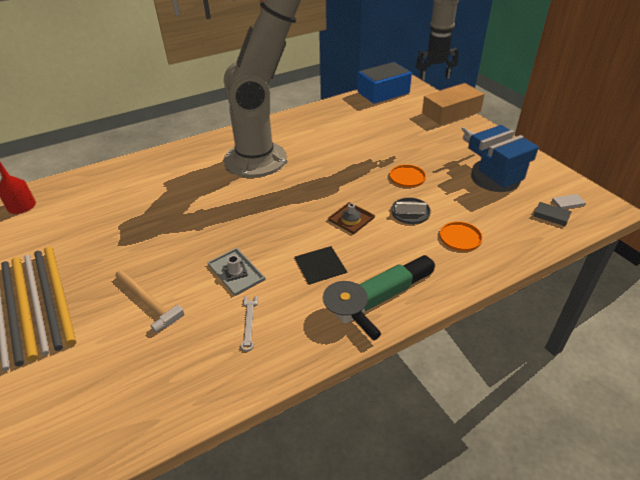

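View pics/top0.png

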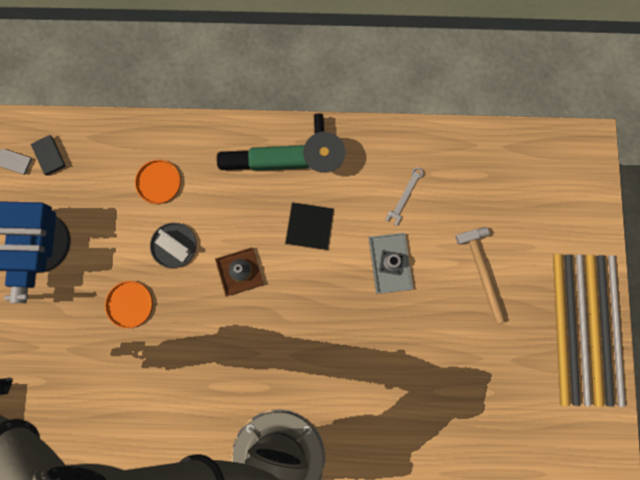

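The top view shows the dark dish with the jaw at (174,245), the square tray with the brush at (241,271), the mat at (310,226) and the long tray with the flange at (391,263). There are three dish-shaped things: orange ones at (158,182) and (130,304), and a dark one at (174,245). The dark one is meant, since it is steel-dark and holds the jaw. In the scene view the dish is at (411,211), square tray (351,218), mat (320,265), long tray (236,271). Next I enlarge both views.

```bash
cat > h.py <<'E'
import numpy as np, cv2
from scipy.spatial.transform import Rotation as R
def rot(c): 
    a=c["attitude"]; return R.from_quat([a[1],a[2],a[3],a[0]]).as_matrix()
def rays(c,uv):
    p=cv2.undistortPoints(np.float64(uv).reshape(-1,1,2),c["K"],c["dist_coeffs"]).reshape(-1,2)
    d=np.c_[p,np.ones(len(p))]@rot(c).T
    return d/np.linalg.norm(d,axis=1,keepdims=True)
def plane(c,uv,z):
    d=rays(c,uv); e=np.array(c["eye"]); return e+d*((z-e[2])/d[:,2])[:,None]
def tri(cs,uvs):
    A=0;b=0
    for c,uv in zip(cs,uvs):
        d=rays(c,[uv])[0]; P=np.eye(3)-np.outer(d,d); A=A+P; b=b+P@np.array(c["eye"])
    x=np.linalg.solve(A,b)
    return x,[float(np.linalg.norm(np.cross(x-np.array(c["eye"]),rays(c,[uv])[0]))) for c,uv in zip(cs,uvs)]
def proj(c,X):
    Rm=rot(c); rv=cv2.Rodrigues(Rm.T)[0]; t=-Rm.T@np.array(c["eye"])
    return cv2.projectPoints(np.float64(X).reshape(-1,1,3),rv,t,c["K"],np.float64(c["dist_coeffs"]))[0].reshape(-1,2)
def crop(img,x0,y0,x1,y1,s,name):
    k=cv2.resize(img[y0:y1,x0:x1,::-1],None,fx=s,fy=s,interpolation=cv2.INTER_CUBIC)
    for x in range((x0//20+1)*20,x1,20): cv2.putText(k,str(x),(int((x-x0)*s),8),0,.3,(255,0,0)); k[:12,int((x-x0)*s)]=(255,0,0)
    for y in range((y0//20+1)*20,y1,20): cv2.putText(k,str(y),(0,int((y-y0)*s)),0,.3,(255,0,0)); k[int((y-y0)*s),:12]=(255,0,0)
    cv2.imwrite(f"pics/{name}.png",k)
E
python3 - <<'E'
from station import bot
from h import *
import pickle
cs={n:bot.read_camera(n) for n in("top","scene")}
pickle.dump(cs,open("c0.pkl","wb"))
crop(cs["top"]["img"],140,195,420,305,2.8,"ctop")
crop(cs["scene"]["img"],200,180,440,300,3.3,"cscene")
for n,box in(("top",(140,195,420,305)),("scene",(200,180,440,300))):
    c=cs[n]; im=c["img"]; hsv=cv2.cvtColor(im,cv2.COLOR_RGB2HSV)
    wood=((hsv[...,0]>8)&(hsv[...,0]<22)&(hsv[...,1]>90)&(hsv[...,2]>120))
    m=(~wood).astype(np.uint8)*255; x0,y0,x1,y1=box; z=np.zeros_like(m); z[y0:y1,x0:x1]=m[y0:y1,x0:x1]
    z=cv2.morphologyEx(z,cv2.MORPH_OPEN,np.ones((3,3)))
    for k in cv2.findContours(z,cv2.RETR_EXTERNAL,cv2.CHAIN_APPROX_NONE)[0]:
        if cv2.contourArea(k)<200: continue
        w=plane(c,k.reshape(-1,2),0.012)[:,:2]
        (a,b,t)=cv2.minAreaRect(np.float32(w*1000)); 
        print(n,cv2.boundingRect(k),np.round(a,1),np.round(b,1),round(t,1))
E
```

```text
top (216, 248, 51, 48) [483.7 117. ] [109.3 119.2] 18.8
top (369, 233, 46, 61) [ 517.2 -295.6] [158.6 114.1] 8.0
top (150, 223, 54, 45) [550.8 304. ] [130.1 133.6] 29.3
top (286, 203, 48, 47) [613.6 -66.1] [120.1 119.2] 83.0
top (386, 195, 23, 31) [ 668.5 -311.9] [39.5 93.5] 64.2
scene (323, 255, 112, 45) [782.6  38.7] [348.4 116. ] 82.2
scene (207, 248, 58, 48) [ 524.7 -299.2] [166.5 114.3] 8.2
scene (295, 247, 52, 37) [625.9 -74.6] [121.9 122.7] 82.5
scene (328, 203, 46, 32) [492. 113.] [112.4 127.3] 18.5
scene (390, 198, 40, 27) [559.2 297.5] [126.1 137.5] 54.8
scene (200, 180, 148, 49) [280.9 -51.1] [532.4 103.1] 84.0
scene (200, 180, 30, 15) [ 103.4 -207.1] [106.2  82.3] 58.9
```

View pics/ctop.png

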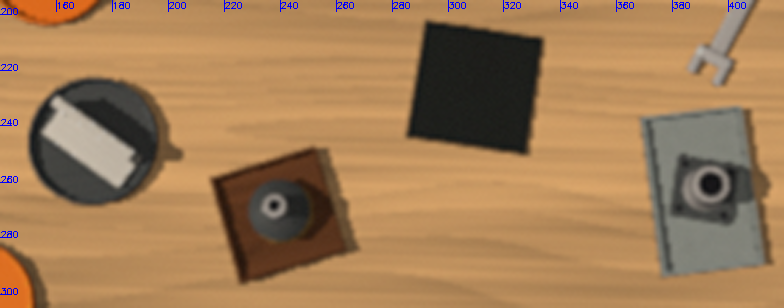

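View pics/cscene.png

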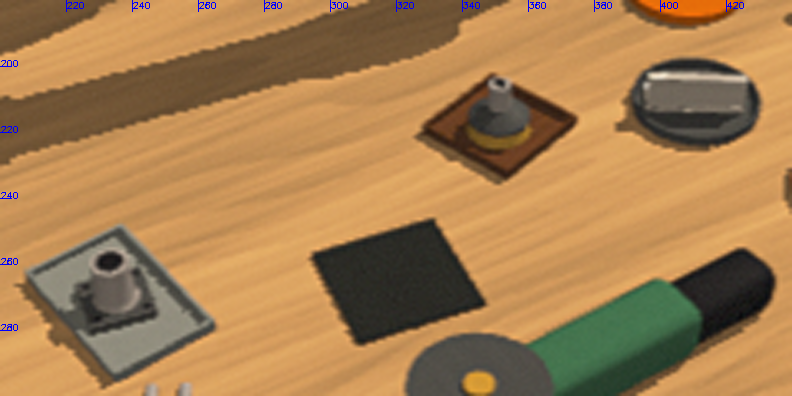

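The crops confirm: the dark dish holds the jaw, whose wall faces the scene camera (foot behind it). Rim centres in the top view are: dish (173.4,245.5), square (239.6,272), long (391.3,263.6) and mat (310,226.4). The pipe mouth is at top (393.9,260.7) / scene (233.3,258.8), and the hub top at top (237.9,268.6) / scene (351.5,205.2). Now I triangulate.

```bash
python3 - <<'E'
from h import *
import pickle
C=pickle.load(open("c0.pkl","rb")); t,s=C["top"],C["scene"]
T=lambda p:(140+p[0]/2.8,195+p[1]/2.8); S=lambda p:(200+p[0]/3.3,180+p[1]/3.3)
def tr(n,a,b):
    x,r=tri([t,s],[a,b]); print(n,np.round(x*1000,1),np.round(np.array(r)*1000,1))
tr("pipe",T((711,184)),S((110,260)))
tr("hub",T((274,206)),S((500,83)))
for n,a,b in [("mat far R",(543,40),(361,345)),("mat farL",(427,21),(486,302)),("mat nearL",(407,137),(433,219)),("mat nearR",(528,154),(312,256)),
 ("long nearL",(664,277),(122,226)),("long far",(743,107),(114,383)),("longfarL",(640,118),(216,324)),("longnear R",(767,266),(26,272)),
 ("sq farL",(212,178),(577,119)),("sq nearL",(243,283),(492,74)),("sq farR",(315,148),(499,180)),("sq nearR",(346,253),(420,132)),]:
    tr(n,T(a),S(b))
for n,p,z in [("dish",(93.5,141.5),.012),("sq",(279,215.5),.012),("long",(703.5,192),.012),("mat",(476,88),.004)]:
    print(n,np.round(plane(t,[T(p)],z)[0]*1000,1))
print("dish scene",np.round(plane(s,[S((696,102))],.012)[0]*1000,1))
print("long yaw",[np.degrees(np.arctan2(*(lambda d:(d[1],d[0]))(plane(t,[T(a)],.012)[0]-plane(t,[T(b)],.012)[0]))) for a,b in [((640,118),(664,277)),((743,107),(767,266))]])
for c,n,b in((t,"top",(148,222,200,270)),(s,"scene",(393,198,430,216))):
    x0,y0,x1,y1=b; g=c["img"].min(2); m=np.zeros_like(g); m[y0:y1,x0:x1]=(g[y0:y1,x0:x1]>(120 if n=="top" else 165))
    k=max(cv2.findContours(m,0,1)[0],key=cv2.contourArea).reshape(-1,2).astype(np.float32)
    r=cv2.minAreaRect(k); print(n,r,cv2.boxPoints(r).round(1).tolist())
crop(t["img"],150,222,200,270,12,"jt"); crop(s["img"],385,190,435,228,14,"js")
a=cv2.imread("pics/jt.png"); b=cv2.imread("pics/js.png"); h=max(a.shape[0],b.shape[0])
k=np.zeros((h,a.shape[1]+b.shape[1],3),np.uint8); k[:a.shape[0],:a.shape[1]]=a; k[:b.shape[0],a.shape[1]:]=b
f=800/k.shape[1]; print(f); cv2.imwrite("pics/j.png",cv2.resize(k,None,fx=f,fy=f))
E
```

```text
pipe [ 516.9 -293.3   51.6] [0.4 0.4]
hub [485.3 120.9  55.9] [0.1 0.1]
mat far R [ 665.7 -132.3   -5.7] [1.2 1.2]
mat farL [ 6.81e+02 -1.57e+01 -2.00e-01] [0.9 0.9]
mat nearL [ 5.631e+02  2.000e-01 -2.500e+00] [0.4 0.4]
mat nearR [ 549.4 -119.3   -2.6] [1.2 1.2]
long nearL [ 430.8 -254.     3.8] [0.8 0.8]
long far [ 601.5 -332.7   -2.1] [0.9 0.9]
longfarL [ 587.  -230.5    2. ] [0.1 0.1]
longnear R [ 444.1 -352.9    5.4] [2.1 2.1]
sq farL [516.9 190.5   4.2] [0.7 0.7]
sq nearL [415.2 155.1   6.3] [1.3 1.3]
sq farR [548.1  86.9  -3.9] [4.2 4.2]
sq nearR [446.6  55.2  -4.4] [0.9 0.9]
dish [548.8 306.9  12. ]
sq [480.6 121.3  12. ]
long [ 513.6 -292.1   12. ]
mat [612.8 -67.4   4. ]
dish scene [562.7 300.1  12. ]
long yaw [np.float64(8.874474883422325), np.float64(8.230711019928556)]
top ((170.7200927734375, 245.46449279785156), (37.1110954284668, 13.781547546386719), 35.83765411376953) [[151.60000610351562, 240.1999969482422], [159.6999969482422, 229.0], [189.8000030517578, 250.6999969482422], [181.6999969482422, 261.8999938964844]]
scene ((399.5, 202.5), (1.0, 5.0), 90.0) [[397.0, 202.0], [402.0, 202.0], [402.0, 203.0], [397.0, 203.0]]
0.6153846153846154
```

View pics/j.png

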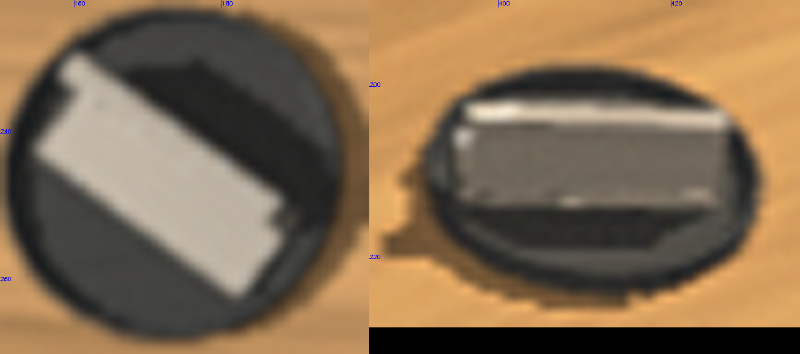

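The enlarged view shows the jaw in the dish. Its wall-top strip runs from top px (159.5,230.4) to (187.6,250.4), and in the scene view from (426.3,203.7) to (396.3,203).

```bash
python3 - <<'E'
from h import *
import pickle
C=pickle.load(open("c0.pkl","rb")); t,s=C["top"],C["scene"]
A,B=(159.5,230.4),(187.6,250.4)
for a,b in((A,(426.3,203.7)),(B,(396.3,203))):
    x,r=tri([t,s],[a,b]); print(np.round(x*1000,1),np.round(r,4))
w=plane(t,[A,B],.044); print(np.round(w*1000,1),np.linalg.norm(w[0]-w[1]),np.degrees(np.arctan2(*(w[0]-w[1])[1::-1])),w.mean(0))
print("pipe",plane(t,[(393.9,260.7)],.054)[0],"hub",plane(t,[(237.9,268.6)],.060)[0])
E
```

```text
[585.4 340.4  40.4] [0.0001 0.0001]
[532.7 260.9  40. ] [0.0002 0.0002]
[[584.7 339.4  44. ]
 [532.1 259.8  44. ]] 0.09539251993041672 56.503009695638944 [0.55842348 0.29961826 0.044     ]
pipe [ 0.51655844 -0.29324589  0.054     ] hub [0.48479276 0.12017739 0.06      ]
```

Call:
jog_arm(
  deltas=[
    [0.03, -0.04, 0, 0, 0, -0.14, 1],
    [0.03, -0.04, 0, 0, 0, -0.14, 1],
    [0.03, -0.04, 0, 0, 0, -0.14, 1],
    [0.03, -0.04, 0, 0, 0, -0.14, 1],
    [0.03, -0.04, 0, 0, 0, -0.14, 1],
    [0.03, -0.04, 0, 0, 0, -0.14, 1],
    [0.03, -0.04, 0, 0, 0, -0.14, 1],
    [0.03, -0.04, 0, 0, 0, -0.14, 1],
    [0.02, -0.045, 0, 0, 0, -0.14, 1],
    [0.02, -0.045, 0, 0, 0, -0.14, 1],
  ],
  newtons=40,
)

```text
t: 1.2
eef_pos: [0.4936, 0.2287, 0.2534]
tool_rot: [0.0, 0.76, 0.65, 0.0]
contact_force: [0.7, 1.2, 0.0]
gripper_width: 1.0
grasp_force: 0.0
```

Call:
jog_arm(
  deltas=[
    [0.01, -0.045, 0, 0, 0, -0.042, 1],
    [0.01, -0.045, 0, 0, 0, -0.042, 1],
    [0.003, -0.045, 0, 0, 0, -0.042, 1],
    [0, -0.045, 0, 0, 0, -0.042, 1],
    [0, -0.045, 0, 0, 0, -0.042, 1],
    [0, -0.045, 0, 0, 0, -0.042, 1],
    [0, -0.045, 0, 0, 0, -0.042, 1],
    [0, -0.045, 0, 0, 0, -0.042, 1],
    [0, -0.045, 0, 0, 0, -0.042, 1],
    [0, -0.045, 0, 0, 0, -0.042, 1],
  ],
)

```text
t: 2.2
eef_pos: [0.5156, -0.2209, 0.2534]
tool_rot: [-0.0, 0.878, 0.479, 0.0]
contact_force: [0.8, 0.3, 0.6]
gripper_width: 0.998
grasp_force: 0.0
```

Call:
jog_arm(
  deltas=[
    [0, -0.045, 0, 0, 0, 0, 1],
    [0, -0.02, -0.02, 0, 0, 0, 1],
    [0, 0, -0.04, 0, 0, 0, 1],
    [0, 0, -0.04, 0, 0, 0, 1],
    [0, 0, -0.03, 0, 0, 0, 1],
    [0, 0, 0, 0, 0, 0, 1],
    [0, 0, 0, 0, 0, 0, 1],
  ],
)

```text
t: 2.9
eef_pos: [0.5159, -0.2847, 0.1237]
tool_rot: [-0.0, 0.877, 0.48, -0.0]
contact_force: [0.9, -0.1, 0.9]
gripper_width: 1.001
grasp_force: 0.0
```

Call:
jog_arm(
  deltas=[
    [0.001, -0.008, -0.02, 0, 0, 0, 1],
    [0, 0, -0.014, 0, 0, 0, 1],
    [0, 0, 0, 0, 0, 0, 1],
  ],
)

```text
t: 3.2
eef_pos: [0.5166, -0.292, 0.089]
tool_rot: [-0.001, 0.877, 0.48, -0.0]
contact_force: [-0.3, -0.5, 0.2]
gripper_width: 0.999
grasp_force: 0.0
```

```bash
python3 - <<'E'
from station import bot
from h import *
o=bot.get_obs(); print(o["eef_pos"])
c=bot.read_camera("scene"); 
im=c["img"].copy(); e=o["eef_pos"]
for p in proj(c,[e,e-[0,0,.022]]): cv2.circle(im,tuple(int(v) for v in p),1,(255,0,0),-1)
a=cv2.resize(im[190:310,180:300],None,fx=4.5,fy=4.5); 
cv2.imwrite("pics/f1.png",a[...,::-1])
E
```

```text
[ 0.51657301 -0.29196388  0.08900571]
```

View pics/f1.png

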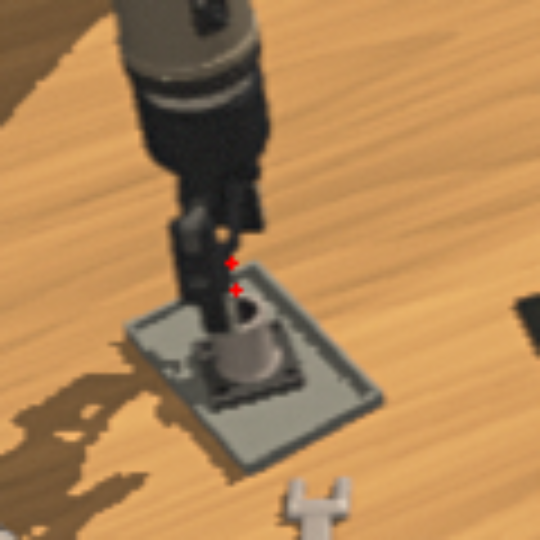

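The near finger stands in front of the pipe and the pipe mouth lies under the TCP mark at crop (237,300), so the tool is over the stub. I go down and grip.

Call:
jog_arm(
  deltas=[
    [0, -0.001, -0.02, 0, 0, 0, 1],
    [0, 0, -0.015, 0, 0, 0, 1],
    [0, 0, -0.008, 0, 0, 0, 1],
    [0, 0, 0, 0, 0, 0, 1],
    [0, 0, 0, 0, 0, 0, 0.3],
    [0, 0, 0, 0, 0, 0, 0.3],
    [0, 0, 0, 0, 0, 0, 0.2],
    [0, 0, 0, 0, 0, 0, 0.2],
    [0, 0, 0, 0, 0, 0, 0.2],
    [0, 0, 0, 0, 0, 0, 0.2],
  ],
  newtons=50,
)

```text
t: 4.25
eef_pos: [0.5174, -0.2937, 0.047]
tool_rot: [0.0, 0.877, 0.48, 0.0]
contact_force: [-0.9, 0.2, 6.1]
gripper_width: 0.383
grasp_force: 49.6
```

Call:
jog_arm(
  deltas=[
    [0, 0, 0.01, 0, 0, 0, 0.2],
    [0, 0, 0.02, 0, 0, 0, 0.2],
    [0, 0, 0.03, 0, 0, 0, 0.2],
    [0.012, 0.03, 0, 0, 0, 0, 0.2],
    [0.016, 0.038, 0, 0, 0, 0, 0.2],
    [0.017, 0.04, 0, 0, 0, 0, 0.2],
    [0.017, 0.04, 0, 0, 0, 0, 0.2],
    [0.017, 0.04, 0, 0, 0, 0, 0.2],
    [0.012, 0.028, 0, 0, 0, 0, 0.2],
    [0.005, 0.01, 0, 0, 0, 0, 0.2],
  ],
)

```text
t: 5.25
eef_pos: [0.6137, -0.062, 0.1058]
tool_rot: [-0.001, 0.876, 0.483, 0.0]
contact_force: [0.4, 0.5, -2.7]
gripper_width: 0.384
grasp_force: 50.3
```

Call:
jog_arm(
  deltas=[
    [0, 0, 0, 0, 0, 0, 0.2],
    [0, 0, -0.02, 0, 0, 0, 0.2],
    [0, 0, -0.02, 0, 0, 0, 0.2],
    [0, 0, -0.01, 0, 0, 0, 0.2],
    [0, 0, -0.004, 0, 0, 0, 0.2],
    [0, 0, -0.003, 0, 0, 0, 0.2],
    [0, 0, 0, 0, 0, 0, 0.2],
    [0, 0, 0, 0, 0, 0, 0.2],
  ],
)

```text
t: 6.05
eef_pos: [0.6133, -0.0677, 0.05]
tool_rot: [0.0, 0.877, 0.48, 0.0]
contact_force: [0.1, 0.4, -3.7]
gripper_width: 0.381
grasp_force: 50.3
```

Call:
jog_arm(
  deltas=[
    [0, 0, -0.002, 0, 0, 0, 0.2],
    [0, 0, -0.001, 0, 0, 0, 0.2],
    [0, 0, 0, 0, 0, 0, 0.2],
    [0, 0, 0, 0, 0, 0, 0.2],
  ],
)

```text
t: 6.45
eef_pos: [0.6132, -0.0674, 0.047]
tool_rot: [0.0, 0.877, 0.48, 0.0]
contact_force: [-2.2, 1.2, 6.2]
gripper_width: 0.384
grasp_force: 51.0
```

Call:
jog_arm(
  deltas=[
    [0, 0, 0, 0, 0, 0, 0.7],
    [0, 0, 0, 0, 0, 0, 1],
    [0, 0, 0, 0, 0, 0, 1],
    [0, 0, 0, 0, 0, 0, 1],
    [0, 0, 0, 0, 0, 0, 1],
    [0, 0, 0.02, 0, 0, 0, 1],
    [0, 0, 0.03, 0, 0, 0, 1],
    [0, 0, 0.03, 0, 0, 0, 1],
    [0, 0, 0.03, 0, 0, 0, 1],
    [-0.005, 0.035, 0.02, 0, 0, 0, 1],
  ],
)

```text
t: 7.45
eef_pos: [0.6086, -0.0382, 0.1792]
tool_rot: [0.002, 0.879, 0.476, 0.001]
contact_force: [0.9, 0.7, 0.5]
gripper_width: 0.998
grasp_force: 0.0
```

Call:
jog_arm(
  deltas=[
    [-0.006, 0.04, 0, 0, 0, 0, 1],
    [-0.006, 0.04, 0, 0, 0, 0, 1],
    [-0.006, 0.04, 0, 0, 0, 0, 1],
    [-0.006, 0.04, 0, 0, 0, 0, 1],
    [-0.006, 0.04, 0, 0, 0, 0, 1],
    [-0.006, 0.04, 0, 0, 0, 0, 1],
    [-0.006, 0.04, 0, 0, 0, 0, 1],
    [-0.006, 0.04, 0, 0, 0, 0, 1],
    [-0.002, 0.012, -0.02, 0, 0, 0, 1],
    [0, 0, -0.03, 0, 0, 0, 1],
  ],
)

```text
t: 8.45
eef_pos: [0.5579, 0.3044, 0.1269]
tool_rot: [-0.001, 0.876, 0.482, 0.002]
contact_force: [-0.1, 1.2, 0.2]
gripper_width: 0.997
grasp_force: 0.0
```

```bash
python3 - <<'E'
from station import bot
from h import *
o=bot.get_obs(); print(o["eef_pos"],o["tool_rot"])
c=bot.read_camera("scene"); 
cv2.imwrite("pics/s2.png",cv2.resize(c["img"][130:310,200:470,::-1],None,fx=2.9,fy=2.9))
E
```

```text
[0.55792771 0.30437554 0.12693621] [-0.00090787  0.87603417  0.48224365  0.00209227]
```

View pics/s2.png

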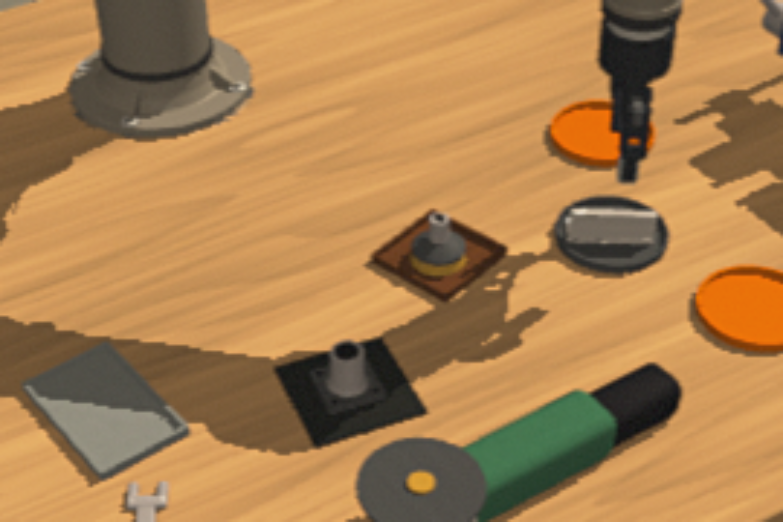

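The flange stands on the mat at crop (347,385), and the gripper is above the jaw in the dark dish at (610,230). I descend to the wall.

Call:
jog_arm(
  deltas=[
    [0, 0, -0.02, 0, 0, 0, 1],
    [0, 0, -0.02, 0, 0, 0, 1],
    [0, 0, 0, 0, 0, 0, 1],
    [0, 0, 0, 0, 0, 0, 1],
  ],
)

```text
t: 8.9
eef_pos: [0.5581, 0.299, 0.0868]
tool_rot: [0.0, 0.878, 0.479, -0.0]
contact_force: [-0.0, 0.4, -0.5]
gripper_width: 1.0
grasp_force: 0.0
```

Call:
jog_arm(
  deltas=[
    [0, 0.001, -0.02, 0, 0, 0, 1],
    [0, 0, -0.018, 0, 0, 0, 1],
    [0, 0, -0.008, 0, 0, 0, 1],
    [0, 0, 0, 0, 0, 0, 0.5],
    [0, 0, 0, 0, 0, 0, 0.3],
    [0, 0, 0, 0, 0, 0, 0.2],
    [0, 0, 0, 0, 0, 0, 0.1],
    [0, 0, 0, 0, 0, 0, 0],
    [0, 0, 0, 0, 0, 0, 0],
    [0, 0, 0, 0, 0, 0, 0],
  ],
  newtons=50,
)

```text
t: 9.9
eef_pos: [0.5583, 0.3007, 0.0409]
tool_rot: [-0.0, 0.877, 0.48, 0.001]
contact_force: [-1.6, -0.7, 3.9]
gripper_width: 0.106
grasp_force: 49.8
```

Call:
jog_arm(
  deltas=[
    [0, 0, 0.01, 0, 0, 0, 0],
    [0, 0, 0.02, 0, 0, 0, 0],
    [0, 0, 0.03, 0, 0, 0, 0],
    [0, 0, 0.03, 0, 0, 0, 0],
    [-0.003, -0.03, 0.02, 0, 0, 0, 0],
    [-0.003, -0.04, 0, 0, 0, -0.07, 0],
    [-0.003, -0.04, 0, 0, 0, -0.07, 0],
    [-0.003, -0.04, 0, 0, 0, -0.07, 0],
    [-0.003, -0.04, 0, 0, 0, -0.07, 0],
    [-0.003, -0.04, 0, 0, 0, -0.07, 0],
  ],
)

```text
t: 10.9
eef_pos: [0.5391, 0.0691, 0.1506]
tool_rot: [-0.0, 0.948, 0.318, -0.0]
contact_force: [0.5, 0.1, -1.0]
gripper_width: 0.109
grasp_force: 48.9
```

Call:
jog_arm(
  deltas=[
    [-0.003, -0.042, 0, 0, 0, -0.07, 0],
    [-0.003, -0.042, 0, 0, 0, -0.07, 0],
    [-0.003, -0.042, 0, 0, 0, -0.07, 0],
    [-0.003, -0.042, 0, 0, 0, -0.07, 0],
    [-0.003, -0.042, 0, 0, 0, -0.07, 0],
    [-0.003, -0.042, 0, 0, 0, -0.07, 0],
    [-0.003, -0.042, 0, 0, 0, -0.07, 0],
    [-0.003, -0.042, 0, 0, 0, 0, 0],
    [0, -0.03, 0, 0, 0, 0, 0],
    [0, -0.01, 0, 0, 0, 0, 0],
  ],
)

```text
t: 11.9
eef_pos: [0.5144, -0.3095, 0.151]
tool_rot: [0.001, 0.997, 0.078, -0.0]
contact_force: [-0.8, -0.1, -1.8]
gripper_width: 0.107
grasp_force: 48.9
```

Call:
jog_arm(
  deltas=[
    [0, 0, 0, 0, 0, 0, 0],
    [0, 0, -0.02, 0, 0, 0, 0],
    [0, 0, -0.02, 0, 0, 0, 0],
    [0, 0, 0, 0, 0, 0, 0],
    [0, 0, 0, 0, 0, 0, 0],
  ],
)

```text
t: 12.4
eef_pos: [0.5161, -0.3039, 0.1104]
tool_rot: [-0.001, 0.997, 0.081, -0.0]
contact_force: [-0.3, -0.2, -2.0]
gripper_width: 0.109
grasp_force: 48.9
```

Call:
jog_arm(
  deltas=[
    [0, -0.002, -0.025, 0, 0, -0.013, 0],
    [0, 0, -0.025, 0, 0, 0, 0],
    [0, 0, -0.011, 0, 0, 0, 0],
    [0, 0, -0.004, 0, 0, 0, 0],
    [0, 0, -0.003, 0, 0, 0, 0],
    [0, 0, -0.001, 0, 0, 0, 0],
    [0, 0, 0, 0, 0, 0, 0],
    [0, 0, 0, 0, 0, 0, 0],
  ],
)

```text
t: 13.2
eef_pos: [0.5162, -0.3077, 0.042]
tool_rot: [0.0, 0.997, 0.074, 0.0]
contact_force: [0.3, 0.1, -2.1]
gripper_width: 0.108
grasp_force: 49.0
```

Call:
jog_arm(
  deltas=[
    [0, 0.001, -0.001, 0, 0, 0, 0],
    [0, 0, 0, 0, 0, 0, 0],
    [0, 0, 0, 0, 0, 0, 0],
  ],
)

```text
t: 13.5
eef_pos: [0.5161, -0.3068, 0.0409]
tool_rot: [0.0, 0.997, 0.074, 0.0]
contact_force: [-0.1, -0.9, 5.0]
gripper_width: 0.104
grasp_force: 49.9
```

Call:
jog_arm(
  deltas=[
    [0, 0, 0, 0, 0, 0, 0.4],
    [0, 0, 0, 0, 0, 0, 0.8],
    [0, 0, 0, 0, 0, 0, 1],
    [0, 0, 0, 0, 0, 0, 1],
    [0, 0, 0, 0, 0, 0, 1],
    [0, 0, 0.02, 0, 0, 0, 1],
    [0, 0, 0.03, 0, 0, 0, 1],
    [0, 0, 0.03, 0, 0, 0, 1],
    [0, 0, 0.03, 0, 0, 0, 1],
    [-0.001, 0.03, 0.01, 0, 0, 0, 1],
  ],
)

```text
t: 14.5
eef_pos: [0.5152, -0.2812, 0.164]
tool_rot: [0.003, 0.997, 0.071, 0.002]
contact_force: [0.2, -0.0, 0.8]
gripper_width: 0.997
grasp_force: 0.0
```

Call:
jog_arm(
  deltas=[
    [-0.003, 0.044, 0, 0, 0, 0, 1],
    [-0.003, 0.044, 0, 0, 0, 0, 1],
    [-0.003, 0.044, 0, 0, 0, 0, 1],
    [-0.003, 0.044, 0, 0, 0, 0, 1],
    [-0.003, 0.044, 0, 0, 0, 0, 1],
    [-0.003, 0.044, 0, 0, 0, 0, 1],
    [-0.003, 0.044, 0, 0, 0, 0, 1],
    [-0.003, 0.044, 0, 0, 0, 0, 1],
    [-0.004, 0.035, 0, 0, 0, 0, 1],
    [-0.002, 0.01, -0.02, 0, 0, 0, 1],
  ],
)

```text
t: 15.5
eef_pos: [0.4859, 0.126, 0.1413]
tool_rot: [-0.001, 0.997, 0.077, 0.002]
contact_force: [0.6, -0.3, -0.4]
gripper_width: 1.001
grasp_force: 0.0
```

Call:
jog_arm(
  deltas=[
    [0, 0, -0.02, 0, 0, 0, 1],
    [0, 0, 0, 0, 0, 0, 1],
    [0, 0, 0, 0, 0, 0, 1],
  ],
)

```text
t: 15.8
eef_pos: [0.4849, 0.12, 0.1206]
tool_rot: [0.0, 0.997, 0.073, -0.0]
contact_force: [0.1, -0.8, 0.0]
gripper_width: 1.004
grasp_force: 0.0
```

```bash
python3 - <<'E'
from station import bot
from h import *
o=bot.get_obs(); print(o["eef_pos"],o["tool_rot"])
c=bot.read_camera("scene"); im=c["img"].copy(); e=o["eef_pos"]
a=cv2.resize(im[140:260,300:400],None,fx=4.5,fy=4.5)
t=bot.read_camera("top"); b=cv2.resize(t["img"][215:315,355:430],None,fx=4.5,fy=4.5)
k=np.zeros((540,450+337,3),np.uint8); k[:a.shape[0],:450]=a; k[:b.shape[0],450:450+b.shape[1]]=b[:,:337]
cv2.imwrite("pics/b1.png",k[...,::-1]); print(b.shape)
E
```

```text
[0.48485757 0.1199658  0.1205944 ] [ 2.64963462e-04  9.97308042e-01  7.33250988e-02 -1.69788813e-04]
(450, 338, 3)
```

View pics/b1.png

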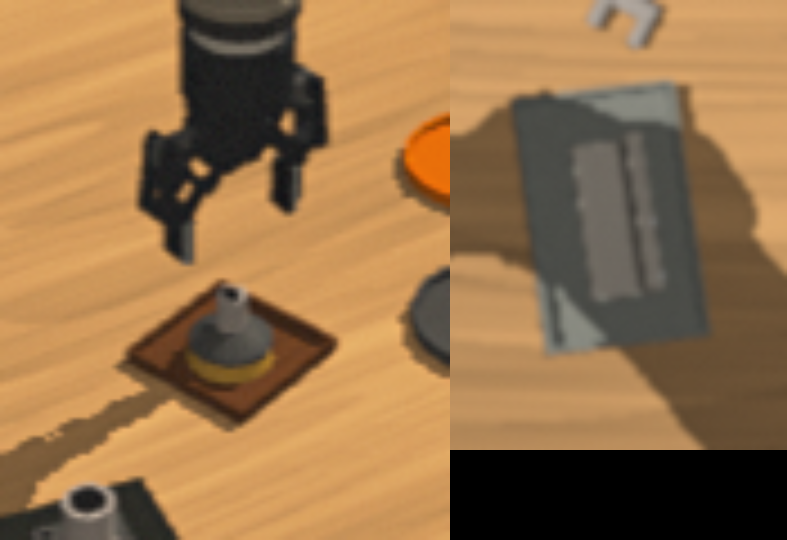

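The jaw lies lengthwise near the middle of the long tray (jaw centre crop (619,217), tray centre (612,217), about 4 mm off). The open gripper is centred above the hub at (232,293).

Call:
jog_arm(
  deltas=[
    [0, 0, -0.025, 0, 0, 0, 1],
    [0, 0, -0.025, 0, 0, 0, 1],
    [0, 0, -0.011, 0, 0, 0, 1],
    [0, 0, 0, 0, 0, 0, 0.6],
    [0, 0, 0, 0, 0, 0, 0.4],
    [0, 0, 0, 0, 0, 0, 0.2],
    [0, 0, 0, 0, 0, 0, 0.1],
    [0, 0, 0, 0, 0, 0, 0.1],
    [0, 0, 0, 0, 0, 0, 0.1],
    [0, 0, 0, 0, 0, 0, 0.1],
  ],
  newtons=50,
)

```text
t: 16.9
eef_pos: [0.4854, 0.1207, 0.0602]
tool_rot: [-0.0, 0.997, 0.074, 0.001]
contact_force: [-1.2, -0.9, 8.1]
gripper_width: 0.241
grasp_force: 48.6
```

Call:
jog_arm(
  deltas=[
    [0, 0, 0.01, 0, 0, 0, 0.1],
    [0, 0, 0.02, 0, 0, 0, 0.1],
    [0, 0, 0.03, 0, 0, 0, 0.1],
    [0.01, 0.03, 0, 0, 0, 0, 0.1],
    [0.014, 0.04, 0, 0, 0, 0, 0.1],
    [0.014, 0.04, 0, 0, 0, 0, 0.1],
    [0.013, 0.04, 0, 0, 0, 0, 0.1],
    [0.01, 0.027, 0, 0, 0, 0, 0.1],
    [0.003, 0.008, 0, 0, 0, 0, 0.1],
    [0, 0, 0, 0, 0, 0, 0.1],
  ],
)

```text
t: 17.9
eef_pos: [0.5487, 0.3069, 0.1194]
tool_rot: [0.0, 0.997, 0.075, 0.0]
contact_force: [0.1, -0.6, -2.0]
gripper_width: 0.237
grasp_force: 49.2
```

Call:
jog_arm(
  deltas=[
    [0, 0, -0.02, 0, 0, 0, 0.1],
    [0, 0, -0.02, 0, 0, 0, 0.1],
    [0, 0, -0.01, 0, 0, 0, 0.1],
    [0, 0, -0.006, 0, 0, 0, 0.1],
    [0, 0, -0.003, 0, 0, 0, 0.1],
    [0, 0, 0, 0, 0, 0, 0.1],
    [0, 0, -0.001, 0, 0, 0, 0.1],
    [0, 0, 0, 0, 0, 0, 0.1],
    [0, 0, 0, 0, 0, 0, 0.1],
  ],
)

```text
t: 18.8
eef_pos: [0.5494, 0.3055, 0.0603]
tool_rot: [-0.0, 0.997, 0.074, 0.001]
contact_force: [-1.6, -0.8, 6.3]
gripper_width: 0.239
grasp_force: 49.8
```

Call:
jog_arm(
  deltas=[
    [0, 0, 0, 0, 0, 0, 0.5],
    [0, 0, 0, 0, 0, 0, 0.9],
    [0, 0, 0, 0, 0, 0, 1],
    [0, 0, 0, 0, 0, 0, 1],
    [0, 0, 0, 0, 0, 0, 1],
    [0, 0, 0.02, 0, 0, 0, 1],
    [0, 0, 0.03, 0, 0, 0, 1],
    [0, 0, 0.03, 0, 0, 0, 1],
    [0, 0, 0.02, 0, 0, 0, 1],
    [0.005, -0.03, 0, 0, 0, 0, 1],
  ],
)

```text
t: 19.8
eef_pos: [0.5547, 0.2808, 0.1617]
tool_rot: [-0.002, 0.997, 0.077, 0.002]
contact_force: [0.5, 0.6, -0.5]
gripper_width: 1.005
grasp_force: 0.0
```

Call:
jog_arm(
  deltas=[
    [0.007, -0.042, 0, 0, 0, 0, 1],
    [0.007, -0.042, 0, 0, 0, 0, 1],
    [0.007, -0.042, 0, 0, 0, 0, 1],
    [0.007, -0.042, 0, 0, 0, 0, 1],
    [0.007, -0.042, 0, 0, 0, 0, 1],
    [0.007, -0.042, 0, 0, 0, 0, 1],
    [0.007, -0.042, 0, 0, 0, 0, 1],
    [0.007, -0.036, 0, 0, 0, 0, 1],
    [0.003, -0.012, -0.03, 0, 0, 0, 1],
    [0, 0, 0, 0, 0, 0, 1],
  ],
)

```text
t: 20.8
eef_pos: [0.6109, -0.069, 0.1269]
tool_rot: [0.0, 0.997, 0.072, -0.002]
contact_force: [-0.1, 0.9, -1.0]
gripper_width: 0.998
grasp_force: 0.0
```

```bash
python3 - <<'E'
from station import bot
from h import *
o=bot.get_obs(); print(o["eef_pos"],o["tool_rot"])
c=bot.read_camera("scene"); t=bot.read_camera("top")
a=cv2.resize(c["img"][180:290,280:390],None,fx=4,fy=4)
b=cv2.resize(t["img"][215:300,145:270],None,fx=2.8,fy=2.8)
k=np.zeros((440,790,3),np.uint8); k[:,:440]=a; k[:b.shape[0],440:440+b.shape[1]]=b
cv2.imwrite("pics/m2.png",k[...,::-1]); print(b.shape)
E
```

```text
[ 0.61086381 -0.06903793  0.12691581] [ 2.79881714e-04  9.97429029e-01  7.16293631e-02 -2.11856103e-03]
(238, 350, 3)
```

View pics/m2.png

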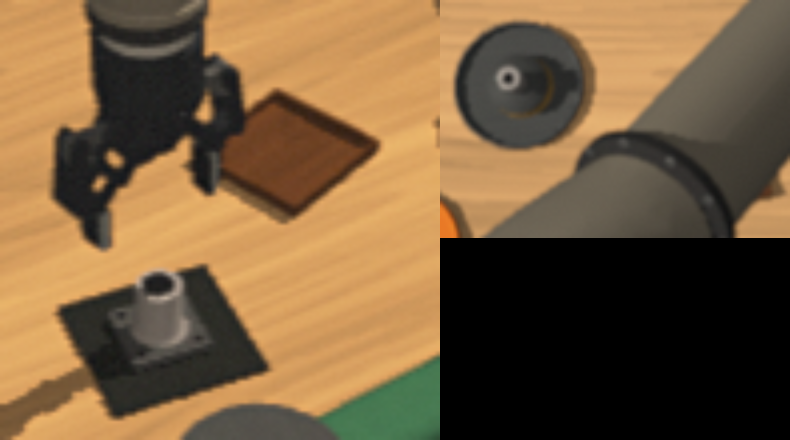

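The brush stands in the dish: hub at (508,77) against the dish centre (521,85) is just what the hub's height explains. The gripper is above the flange at (160,290).

Call:
jog_arm(
  deltas=[
    [0.002, 0.001, -0.025, 0, 0, 0, 1],
    [0, 0, -0.025, 0, 0, 0, 1],
    [0, 0, -0.02, 0, 0, 0, 1],
    [0, 0, -0.009, 0, 0, 0, 1],
    [0, 0, 0, 0, 0, 0, 0.5],
    [0, 0, 0, 0, 0, 0, 0.3],
    [0, 0, 0, 0, 0, 0, 0.2],
    [0, 0, 0, 0, 0, 0, 0.2],
    [0, 0, 0, 0, 0, 0, 0.2],
    [0, 0, 0, 0, 0, 0, 0.2],
  ],
  newtons=50,
)

```text
t: 21.9
eef_pos: [0.6158, -0.0657, 0.0518]
tool_rot: [0.0, 0.997, 0.074, 0.001]
contact_force: [-0.9, 0.4, 5.8]
gripper_width: 0.378
grasp_force: 49.6
```

Call:
jog_arm(
  deltas=[
    [0, 0, 0.01, 0, 0, 0, 0.2],
    [0, 0, 0.02, 0, 0, 0, 0.2],
    [0, 0, 0.03, 0, 0, 0, 0.2],
    [-0.02, 0.028, 0, 0, 0, 0, 0.2],
    [-0.026, 0.037, 0, 0, 0, 0, 0.2],
    [-0.026, 0.037, 0, 0, 0, 0, 0.2],
    [-0.026, 0.037, 0, 0, 0, 0, 0.2],
    [-0.022, 0.031, 0, 0, 0, 0, 0.2],
    [-0.012, 0.017, 0, 0, 0, 0, 0.2],
    [0, 0, 0, 0, 0, 0, 0.2],
  ],
)

```text
t: 22.9
eef_pos: [0.4804, 0.125, 0.1101]
tool_rot: [-0.001, 0.997, 0.076, -0.001]
contact_force: [0.1, -0.6, -3.2]
gripper_width: 0.379
grasp_force: 50.4
```

Call:
jog_arm(
  deltas=[
    [0, 0, -0.02, 0, 0, 0, 0.2],
    [0, 0, -0.02, 0, 0, 0, 0.2],
    [0, 0, 0, 0, 0, 0, 0.2],
    [0, 0, 0, 0, 0, 0, 0.2],
  ],
)

```text
t: 23.3
eef_pos: [0.4832, 0.1207, 0.0708]
tool_rot: [0.0, 0.997, 0.073, -0.0]
contact_force: [-0.6, -0.4, -3.3]
gripper_width: 0.381
grasp_force: 50.4
```

Call:
jog_arm(
  deltas=[
    [0, 0, -0.01, 0, 0, 0, 0.2],
    [0, 0, -0.005, 0, 0, 0, 0.2],
    [0, 0, -0.002, 0, 0, 0, 0.2],
    [0, 0, -0.001, 0, 0, 0, 0.2],
    [0, 0, 0, 0, 0, 0, 0.2],
    [0, 0, -0.001, 0, 0, 0, 0.2],
    [0, 0, 0, 0, 0, 0, 0.2],
    [0, 0, 0, 0, 0, 0, 0.2],
  ],
)

```text
t: 24.1
eef_pos: [0.483, 0.1216, 0.0518]
tool_rot: [-0.0, 0.997, 0.074, 0.0]
contact_force: [-2.4, 0.1, 5.4]
gripper_width: 0.381
grasp_force: 51.4
```

Contact is made, so I release, retreat upward and clear of the trays, then check.

Call:
jog_arm(
  deltas=[
    [0, 0, 0, 0, 0, 0, 0.6],
    [0, 0, 0, 0, 0, 0, 1],
    [0, 0, 0, 0, 0, 0, 1],
    [0, 0, 0, 0, 0, 0, 1],
    [0, 0, 0, 0, 0, 0, 1],
    [0, 0, 0.02, 0, 0, 0, 1],
    [0, 0, 0.03, 0, 0, 0, 1],
    [0, 0, 0.04, 0, 0, 0, 1],
    [0, 0, 0.04, 0, 0, 0, 1],
    [0, 0, 0.04, 0, 0, 0, 1],
  ],
)

```text
t: 25.1
eef_pos: [0.4825, 0.1212, 0.2226]
tool_rot: [0.0, 0.997, 0.074, -0.0]
contact_force: [1.1, 1.6, 0.2]
gripper_width: 0.999
grasp_force: 0.0
```

Call:
jog_arm(
  deltas=[
    [0.01, -0.04, 0.01, 0, 0, 0, 1],
    [0.01, -0.04, 0.01, 0, 0, 0, 1],
    [0.01, -0.04, 0.01, 0, 0, 0, 1],
    [0, -0.04, 0, 0, 0, 0, 1],
    [0, -0.04, 0, 0, 0, 0, 1],
    [0, -0.04, 0, 0, 0, 0, 1],
    [0, -0.02, 0, 0, 0, 0, 1],
    [0, 0, 0, 0, 0, 0, 1],
  ],
)

```text
t: 25.9
eef_pos: [0.5119, -0.1423, 0.2517]
tool_rot: [0.001, 0.997, 0.071, 0.0]
contact_force: [0.2, -0.9, 0.7]
gripper_width: 0.999
grasp_force: 0.0
```

```bash
python3 - <<'E'
from station import bot
from h import *
c=bot.read_camera("scene"); t=bot.read_camera("top")
a=cv2.resize(c["img"][180:310,200:440],None,fx=2.5,fy=2.5)
b=cv2.resize(t["img"][215:305,145:425],None,fx=2.8,fy=2.8)
k=np.zeros((590,790,3),np.uint8); k[:325,:600]=a; k[330:330+b.shape[0],:784]=b
cv2.imwrite("pics/end.png",k[...,::-1])
E
```

View pics/end.png

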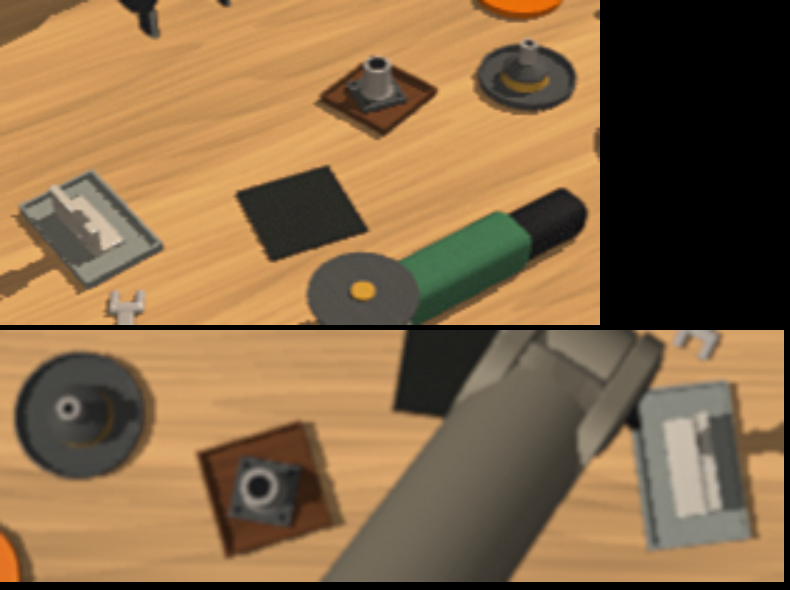

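The flange plate is centred in the square tray (plate (266,487), tray (265,490)). The brush is in the dish with its hub offset explained by height, and the jaw lies lengthwise at mid-tray (about (692,466), tray (693,465)). Handing in.

```bash
python3 -c "
from station import bot
print(bot.hand_in())"
```

```text
the job is handed in; nothing more can be done
None
```

I handed the job in at about 26 s: by the last pictures the brush is in the round dish, the flange (parked on the mat on the way) in the square tray and the jaw lengthwise in the long tray, each within a few mm of the middle; the hand-in gave back no verdict.

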